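# Slide the printing plate out over the ledge end

### The job

Get the printing plate ready to be picked up: push it back against the ledge's rail and along the ledge towards the tray, until it lies flat and straight against the rail with about a third of its length sticking out past the ledge's end on the tray side. Only push it with the fingers: do not grasp, lift, tip or drop it, and do not disturb the tray, the jar, the pot or the cup. Let go and leave it lying there.

Things in the scene. Friction and masses are not known exactly. Their poses are not given: they have to be found in the camera images.
- ledge: Fixed plywood ledge on the table. Origin: on the table below its middle; y along its length, x across, towards the rail. Flat top 60 mm above the origin, x -85 to +80, y -180 to +180 mm. A wooden rail runs along the whole far long side: x +66 to +80 mm, 16 mm above the top. Both short ends and the front are open, no lip.
- plate: Loose aluminium printing plate, 92 (x) by 120 (y) by 5 mm thick, 0.1 to 0.2 kg, flat on the ledge, 15 to 45 mm off the rail, up to 0.18 rad askew, its y roughly along the ledge's y. Origin: centre of underside. Slides with ordinary friction. Against the rail its origin has ledge x = +20 mm; a third (40 mm) past an end, ledge y = +160 or -160 mm.
- tray: Low white plastic tray, open on top, 120 (x) by 130 (y) by 28 mm high, loose on the table, its centre about 100 mm beyond one short end of the ledge (either end, it varies). The plate has to stick out at this end. Origin: centre of underside. Leave it alone.
- jar: Closed yellow paint jar with a white cap, 66 mm diameter, 90 mm high, on the table about 100 mm beyond the other short end of the ledge. Origin: centre of its underside. Leave it alone.
- pot: Closed small blue paint pot with a white cap, 56 mm diameter, 60 mm high, on the table before the ledge, on the robot's side. Origin: centre of its underside. Leave it alone.
- glass: White open water cup without a handle, 68 mm diameter, 75 mm high, on the table beyond the ledge's rail. Origin: centre of its underside. Leave it alone.
Mind the look-alikes: they are no part of the job. There is more than one size of the plate; the one meant has the size given above.

How it is judged (in metres and radians):
At the end, for the whole second after the job is handed in: The plate lies flat and at rest on the ledge, straight along it (within 0.1 rad), its long edge within 8 mm of the rail, and sticks out 25 to 55 mm past the ledge's end on the tray's side (((y of tray in the frame of ledge above 0 m and y of plate in the frame of ledge between 0.145 and 0.175 m) or (y of tray in the frame of ledge below 0 m and y of plate in the frame of ledge between -0.175 and -0.145 m)) and x of plate in the frame of ledge above 0.012 m and angle between the y axis of plate and the y axis of ledge, either way round below 0.1 rad and height (world z) of plate between 0.055 and 0.066 m and angle between plate's own z axis and vertical below 0.05 rad and linear speed of plate below 0.01 m/s); the robot touches nothing.
It fails at once if the plate is lifted or tipped (height (world z) of plate above 0.075 m or angle between plate's own z axis and vertical above 0.2 rad).
It fails at once if the plate falls off the ledge (height (world z) of plate below 0.045 m).
It fails at once if the tray, jar, pot or cup is moved more than 15 mm or tipped (distance of any of tray, jar, pot, glass from where it was at the start of the episode above 0.015 m or angle between any of tray, jar, pot, glass's own z axis and vertical above 0.25 rad).
It also fails if it takes over 43 s, if anything falls off the work surface, if the arm or the gripper's body presses on something with over 40 N, if the wrist force passes 120 N, or if a joint passes its speed limit or range.

### The arm

A 6-joint arm with a two-finger parallel gripper is mounted at the origin on the work surface. World frame = base frame: x ahead of the robot, y to its left, z up, the work surface at z = 0. Lengths are in m, angles in degrees, forces in N, time in s.
With the tool pointing down it reaches from about 0.375 to 0.9 m from the base axis. Payload 3.1 kg.
Tool frame: the origin (TCP) lies between the finger pads; the fingertips stand 11 mm ahead of it and the grasp point (between the pads) lies 8 mm behind it; x points along the fingers, y is the direction in which the jaws open and shut, and the axes are right-handed (so a half turn about x gives the same grasp; the last joint's range is limited). The gripper opens to 87 mm and grips with 3 to 60 N. Pads are 19 mm wide; open, the fingers measure 117 mm over their backs; the gripper's body (75 mm by 190 mm) begins 51 mm behind the grasp point.
Start: joints at [-81.389, 30.224, 82.088, -0, 67.689, -10.227], TCP at [0.202, -0.591, 0.234] pointing down, gripper open.
Joint ranges: [-176.69, 176.69], [-43.24, 126.21], [12.49, 139.97], [-82, 262], [0, 151.66], [-163.58, 163.58]. Speed limits (degrees/s): [159.86, 159.86, 180, 180, 180, 180].

### API

Orientations are given as a 3x3 rotation matrix whose columns are the frame's x, y, z axes.
In Python, from rig import bot gives the robot as it stands.
- The arm moves only by the shell command python3 -m inch 'ROWS' [OPENING]. ROWS is a JSON object of lists of equal length, an entry for each row: "dp": the shift along the tool's x, y, z in mm, a list of three; "yaw": the turn about the tool's x in degrees. In form: {"dp": [[tx, ty, tz], ...], "yaw": [yaw, ...]}. A call has 1 to 20 rows; each row shifts and turns the commanded pose from where the row before left it, along the tool's axes as they then stand; what a row does not reach is not made up. A row lasts 1/12 s, in which the tool goes at most 41.7 mm and 7.16 degrees, less where a joint would pass 70% of its speed; a pose out of reach is approached as far as the arm can. A call is refused whole if a number of a shift passes 41.7 or a number of a turn 7.16, either way. A call with a gripper value outside its range is refused whole. OPENING is the finger opening in mm, from 0 to 87, set as the call begins (- or left out, the last holds). The fingers move at their own pace and stop on an object; the grip force is fixed at half the most. Time passes only in rows, so rows that do not move let the fingers close. It gives the time, the measured TCP pose, the force and the opening at its end, in the units of the state.
- bot.read_state(): the state, without advancing time (a new reading comes with each control period).
- bot.capture(name): name is "scene" or "top"; returns a dict with "color" (480x640x3 uint8, red, green, blue), "intrinsics" (3x3 intrinsics, pixels), "k1" (the pictures are not rectified: a ray, as slopes to the right and down, at radius r is drawn at 1 + k1 r^2 times it, then the intrinsics apply), "pose" (4x4, takes a point from camera to world coordinates). Camera axes: x right, y down, z forward; pixel columns grow to the right and rows downward; lengths in m; the calibration is good to about 2 mm. A picture is of the moment at which its call begins. There is no depth.
- bot.hand_in(): hands the job in, once; it reports no verdict.
The state is a dict: "time_s": time; "joint_positions": joint angles; "qvel": joint speeds; "tau": joint torques, N m; "position": TCP position; "tcp_rot": TCP orientation; "force": force on the tool from outside, world axes, zero at the start; "moment": the same for the moment, N m; "opening": opening from 0.0 (shut) to 1.0 (fully open).
Only numpy, scipy, OpenCV 4.12 (cv2) and the standard library are available. Lean on these libraries where they do the work, as an engineer would, in place of code of your own. Each camera call takes 0.05 s, during which the arm holds its last target.

## Working session

There is one attempt and no reset: what is moved stays moved. The work goes in short steps, Python scripts to look and compute and a shell command to move; the robot and the scene stay as the last step left them, time stands still between calls to the robot, and variables do not carry over. Pictures are saved under pics/ and viewed, and the job is handed in when it is done.

```bash
mkdir -p pics; ls
python3 - <<'E'
from rig import bot
import cv2
s=bot.read_state(); print(s)
for n in("scene","top"):
    c=bot.capture(n); cv2.imwrite(f"pics/{n}0.png",c["color"][:,:,::-1]); print(n,c["intrinsics"],c["k1"],c["pose"])
E
```

```text
pics
{'time_s': 0.0, 'joint_positions': array([-8.13886686e+01,  3.02791320e+01,  8.21557369e+01, -5.72678456e-04,
        6.76860640e+01, -1.02283111e+01]), 'qvel': array([ 0.01560185,  0.0775829 ,  0.00987473, -0.00287216,  0.13409502,
        0.03154586]), 'tau': array([ 7.49445553e-04, -4.40039170e+01, -1.76589668e+01,  6.34509372e-02,
        5.83671767e-02, -1.65780184e-04]), 'position': array([ 0.20173544, -0.59081967,  0.2325734 ]), 'tcp_rot': array([[-3.25175871e-04,  3.22923861e-01, -9.46424891e-01],
       [ 2.08549776e-03, -9.46422664e-01, -3.22923818e-01],
       [-9.99997772e-01, -2.07877402e-03, -3.65703174e-04]]), 'force': array([-0.32216235,  0.32112772,  0.09336884]), 'moment': array([ 0.01426609,  0.00181964, -0.01955275]), 'opening': 0.9999825947358953}
scene [[584.59749044   0.         320.48729441]
 [  0.         584.59749044 237.3576055 ]
 [  0.           0.           1.        ]] 0.009884123473119566 [[ 0.51036214  0.57006484 -0.64386067  1.41402955]
 [ 0.8597843  -0.32313246  0.39541924 -0.48395654]
 [ 0.01736232 -0.75538831 -0.65504737  0.91417283]
 [ 0.          0.          0.          1.        ]]
top [[494.91244491   0.         315.68343255]
 [  0.         494.91244491 246.37556279]
 [  0.           0.           1.        ]] -0.06316867786730206 [[ 0.0202187  -0.99024094  0.13789156  0.44078108]
 [-0.99970901 -0.01820876  0.01582223  0.02678936]
 [-0.01315698 -0.13817134 -0.99032094  0.87225648]
 [ 0.          0.          0.          1.        ]]
```

View pics/top0.png

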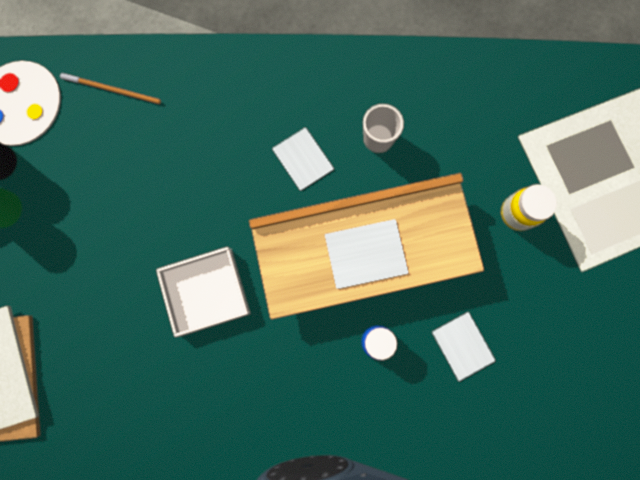

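View pics/scene0.png

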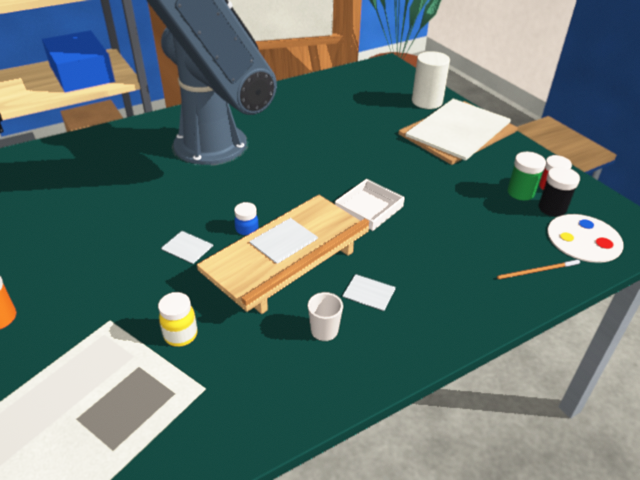

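Top view: the ledge runs from about (250,225) to (480,270), with its rail on the upper side. The tray is at (203,292) at the left end (world +y), the jar at (528,206), the pot at (380,344) and the cup at (382,128).

Plate candidates are (367,254) on the ledge, (303,158) on the table behind, and (464,346) on the table in front. I expect the one on the ledge, so I'll measure all three and check a crop.

```bash
cat > h.py <<'E'
import numpy as np, cv2
from rig import bot
def ray(c,px):
    K=c["intrinsics"];k1=float(c["k1"])
    p=np.atleast_2d(px).astype(float)
    u=cv2.undistortPoints(p.reshape(-1,1,2),K,np.array([k1,0,0,0,0])).reshape(-1,2)
    d=np.c_[u,np.ones(len(u))]@c["pose"][:3,:3].T
    return c["pose"][:3,3],d
def onz(c,px,z):
    o,d=ray(c,px); return o+d*((z-o[2])/d[:,2])[:,None]
def proj(c,P):
    P=np.atleast_2d(P);q=(P-c["pose"][:3,3])@c["pose"][:3,:3]
    s=q[:,:2]/q[:,2:];s=s*(1+c["k1"]*(s**2).sum(1,keepdims=True))
    return s@c["intrinsics"][:2,:2].T+c["intrinsics"][:2,2]
def blobs(m,amin=300):
    m=cv2.morphologyEx(m.astype(np.uint8)*255,cv2.MORPH_OPEN,np.ones((3,3)))
    cs,_=cv2.findContours(m,cv2.RETR_EXTERNAL,cv2.CHAIN_APPROX_NONE)
    return [k for k in cs if cv2.contourArea(k)>amin]
E
python3 - <<'E'
from h import *
c=bot.capture("top");im=c["color"]
hsv=cv2.cvtColor(im,cv2.COLOR_RGB2HSV)
for (x,y) in [(367,254),(303,158),(464,346),(300,280),(260,222),(400,188),(440,240),(225,295)]: print((x,y),im[y,x],hsv[y,x])
m=(hsv[:,:,1]<40)&(hsv[:,:,2]>150)
for k in blobs(m):
    (x,y),(w,h),a=cv2.minAreaRect(k)
    z=.065 if 320<x<410 and 215<y<295 else .005
    W=onz(c,k.reshape(-1,2),z)[:,:2].astype(np.float32)
    print("pale",(round(x),round(y)),cv2.minAreaRect(W),cv2.contourArea(k))
wood=(hsv[:,:,0]<28)&(hsv[:,:,1]>60)&(hsv[:,:,2]>90)
for k in blobs(wood,3000):
    print("wood",cv2.minAreaRect(k),cv2.approxPolyDP(cv2.convexHull(k),6,True).reshape(-1,2).tolist())
crop=cv2.resize(im[160:330,140:500],None,fx=2.2,fy=2.2,interpolation=cv2.INTER_CUBIC)
cv2.imwrite("pics/crop0.png",crop[:,:,::-1])
E
```

```text
(367, 254) [230 233 231] [ 70   3 233]
(303, 158) [227 230 229] [ 80   3 230]
(464, 346) [232 235 233] [ 70   3 235]
(300, 280) [237 194 120] [ 19 126 237]
(260, 222) [220 146  72] [ 15 172 220]
(400, 188) [227 150  75] [ 15 171 227]
(440, 240) [245 207 127] [ 20 123 245]
(225, 295) [251 246 240] [ 16  11 251]
pale (380, 344) ((0.3945152163505554, -0.07462811470031738), (0.05282736197113991, 0.05360638350248337), 1.0062187910079956) 746.0
pale (463, 346) ((0.3926636874675751, -0.21773482859134674), (0.09518743306398392, 0.07347337901592255), 28.906400680541992) 2252.0
pale (18, 367) ((0.33829429745674133, 0.5662243962287903), (0.21075980365276337, 0.0654366984963417), 5.046731948852539) 2466.0
pale (201, 291) ((0.47872018814086914, 0.24069660902023315), (0.12534725666046143, 0.13551217317581177), 18.71134376525879) 5288.5
pale (366, 253) ((0.5432080030441284, -0.04301521182060242), (0.09200003743171692, 0.11991319060325623), 13.293651580810547) 3926.5
pale (302, 158) ((0.7232441902160645, 0.06814433634281158), (0.09505172818899155, 0.07355484366416931), 34.571895599365234) 1951.0
pal
[... 217 characters left out ...]
2005462646), 85.03215789794922) 14931.5
pale (30, 102) ((0.8349896669387817, 0.5956096053123474), (0.17261800169944763, 0.1192893236875534), 7.887339115142822) 3676.0
pale (167, 22) ((0.9963440895080566, 0.3367196321487427), (0.13846658170223236, 0.04520980641245842), 89.60684967041016) 774.0
pale (114, 16) ((1.0097299814224243, 0.4485883116722107), (0.08359528332948685, 0.06976577639579773), 88.82271575927734) 749.0
pale (27, 17) ((1.0121432542800903, 0.6265832185745239), (0.12491213530302048, 0.07571959495544434), 88.32786560058594) 1120.0
wood ((365.88238525390625, 245.4705810546875), (102.60809326171875, 219.7505340576172), 77.47119140625) [[461, 174], [482, 271], [269, 316], [250, 219]]
```

View pics/crop0.png

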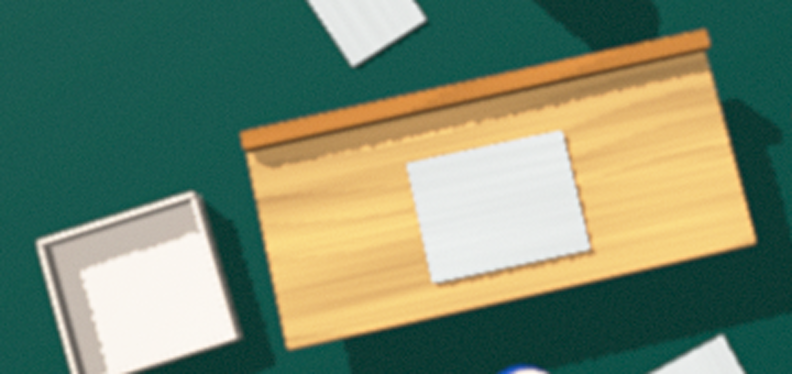

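The crop confirms it: the sheet on the ledge measures 92 x 120 mm, and the other two are about 95 x 73 mm. So the one at (367,254) is the plate. Next I'll fit the ledge frame.

```bash
cat >> h.py <<'E'
def edges_fit(mask):
    pass
def plate_meas(c,L):
    hsv=cv2.cvtColor(c["color"],cv2.COLOR_RGB2HSV)
    m=(hsv[:,:,1]<40)&(hsv[:,:,2]>150)
    best=None
    for k in blobs(m,800):
        W=onz(c,k.reshape(-1,2),.065)[:,:2].astype(np.float32)
        r=cv2.minAreaRect(W); l=toL(L,np.array([r[0]]))[0]
        if abs(l[0])<.1 and abs(l[1])<.24: print("plate rect",r,"ledge",l.round(4)); best=(r,cv2.boxPoints(r))
    return best
def toL(L,p): # L=(ox,oy,theta) theta=dir of ledge x axis
    o,t=np.array(L[:2]),L[2]; R=np.array([[np.cos(t),-np.sin(t)],[np.sin(t),np.cos(t)]])
    return (np.asarray(p)-o)@R
def toW(L,p):
    o,t=np.array(L[:2]),L[2]; R=np.array([[np.cos(t),-np.sin(t)],[np.sin(t),np.cos(t)]])
    return np.asarray(p)@R.T+o
E
python3 - <<'E'
from h import *
c=bot.capture("top");im=c["color"]
hsv=cv2.cvtColor(im,cv2.COLOR_RGB2HSV)
wood=(hsv[:,:,0]<28)&(hsv[:,:,1]>60)&(hsv[:,:,2]>90)
k=max(blobs(wood,3000),key=cv2.contourArea).reshape(-1,2).astype(float)
def line(a,b,tol=5):
    a,b=np.array(a,float),np.array(b,float);d=(b-a)/np.linalg.norm(b-a);n=np.array([-d[1],d[0]])
    t=(k-a)@d;s=(k-a)@n;L=np.linalg.norm(b-a)
    q=k[(abs(s)<tol)&(t>8)&(t<L-8)]
    v=cv2.fitLine(q.astype(np.float32),cv2.DIST_HUBER,0,.01,.01).ravel();return v
def inter(u,v):
    A=np.c_[u[:2],-v[:2]];t=np.linalg.solve(A,v[2:]-u[2:]);return u[2:]+u[:2]*t[0]
F=line((482,271),(269,316));R=line((461,174),(250,219))
Lf=line((254,240),(269,316));Rt=line((464,190),(482,271))
cf=[inter(F,Lf),inter(F,Rt)]
w=onz(c,cf,.06)[:,:2];print("front corners",cf,w,np.linalg.norm(w[0]-w[1]))
rr=onz(c,[R[2:]-R[:2]*90,R[2:]+R[:2]*90],.076)[:,:2]
# y axis: from right(-) to left(+)
y=(w[0]-w[1]);ang=np.arctan2(y[1],y[0])
yr=rr[0]-rr[1];yr*=np.sign(yr@y);print("angles deg",np.degrees(ang),np.degrees(np.arctan2(yr[1],yr[0])))
th=ang-np.pi/2
x=np.array([np.cos(th),np.sin(th)])
yy=np.array([-x[1],x[0]])
print("front->rail back dist (165)",((rr-w[0])@x))
o=w.mean(0)+x*.085;print("origin",o,"theta",th)
L=(o[0],o[1],th)
print("L",L)
r,b=plate_meas(c,L);print("plate box in ledge",toL(L,b).round(4).tolist())
print("tray",toL(L,[[.479,.241]]))
# second view check: project the ledge corners and plate in scene
s=bot.capture("scene");v=s["color"][:,:,::-1].copy()
P=[(-.085,-.18,.06),(-.085,.18,.06),(.08,.18,.076),(.08,-.18,.076)]
pts=[np.r_[toW(L,[p[:2]])[0],p[2]] for p in P]+[np.r_[q,.065] for q in b]
for p in proj(s,pts): cv2.circle(v,tuple(int(round(i)) for i in p),2,(0,0,255),-1)
cv2.imwrite("pics/chk1.png",cv2.resize(v[170:320,180:420],None,fx=3,fy=3))
E
```

```text
front corners [array([270.07272, 319.01974], dtype=float32), array([483.95435, 270.55133], dtype=float32)] [[ 0.4330545   0.11164406]
 [ 0.51869384 -0.23884719]] 0.3608021851681283
angles deg 103.73066848328115 103.82002436030672
front->rail back dist (165) [0.16590622 0.16637137]
origin [ 0.55844506 -0.04342612] theta 0.23964537353307214
L (np.float64(0.5584450606515035), np.float64(-0.043426124353286556), np.float64(0.23964537353307214))
plate rect ((0.5431991219520569, -0.04312663525342941), (0.09197859466075897, 0.12016433477401733), 13.375604629516602) ledge [-0.0147  0.0039]
plate box in ledge [[-0.0604, 0.0643], [-0.0611, -0.0559], [0.0309, -0.0565], [0.0316, 0.0637]]
tray [[-0.00966384  0.29515479]]
```

View pics/chk1.png

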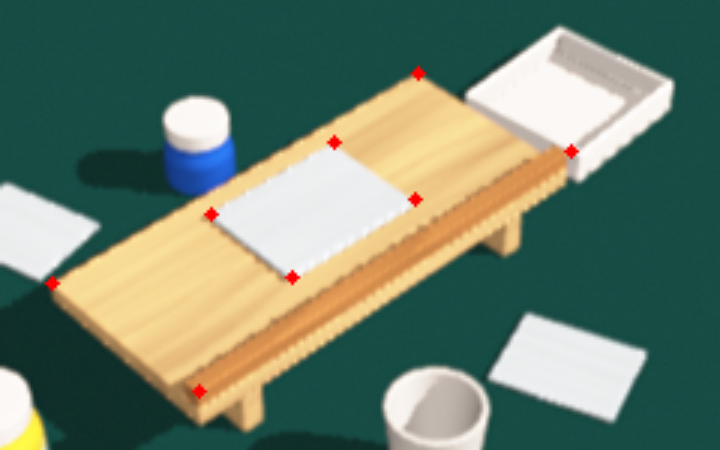

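The predicted corners sit on the real ledge and plate corners in the scene view, to about 1–2 px. The plate is at ledge (-15, +4) mm and nearly straight. The tray is on the +y side, so the target is (+20, +160).

Next I'll work out the approach offsets and the pot clearance.

```bash
cat >> h.py <<'E'
L=(0.55845,-0.04343,0.23965)
def where():
    s=bot.read_state();p=s["position"];R=s["tcp_rot"];l=toL(L,[p[:2]])[0]*1000
    ang=np.degrees(np.arctan2(R[1,1],R[0,1])-L[2])
    print("t",round(s["time_s"],2),"ledge mm",l.round(1),"tip z",round((p[2]-.011)*1000,1),"jaw ang in ledge",round(ang,2),"F",s["force"].round(1),"op",round(s["opening"],3),"j",s["joint_positions"].round(0),"tilt",R[:,0].round(3))
E
python3 - <<'E'
from h import *
where()
c=bot.capture("top")
print("pot",toL(L,onz(c,[[380,344]],.06)[:,:2])*1000)
E
```

```text
t 0.25 ledge mm [-476.5 -447.4] tip z 222.1 jaw ang in ledge -84.89 F [ 0.2 -0.4 -0.2] op 1.001 j [-81.  30.  82.   0.  68. -10.] tilt [-0.     0.001 -1.   ]
pot [[-162.94470896   15.17711686]]
```

```bash
python3 -m inch '{"dp":[[0,0,0],[0,-28,-24],[0,-28,-24],[0,-28,-24],[0,-28,-24],[0,-28,-24],[0,-28,-24],[0,-28,-24],[0,-28,-24],[0,-28,-24],[0,-28,-24],[0,-28,-24],[0,-28,-24],[0,-28,-24],[0,-28,-24],[0,-28,-24],[0,-28,-24],[0,0,0]],"yaw":[5.1,0,0,0,0,0,0,0,0,0,0,0,0,0,0,0,0,0]}' 60; python3 -c "from h import *;where()"
```

```text
time_s: 1.8
position: [0.4704, -0.06, 0.2339]
tcp_rot: [[0.002, 0.244, -0.97], [0.002, -0.97, -0.244], [-1.0, -0.001, -0.003]]
force: [0.1, 0.0, 0.2]
opening: 0.69
t 1.8 ledge mm [-89.4   4.8] tip z 222.9 jaw ang in ledge -89.63 F [0.1 0.  0.2] op 0.69 j [-21.  19. 103.   0.  58.  55.] tilt [ 0.002  0.002 -1.   ]
```

```bash
python3 -m inch '{"dp":[[35,0,-3],[35,0,-3],[35,0,0],[30,0,0],[16,0,0],[0,0,0],[0,0,0]],"yaw":[0,0,0,0,0,0,0]}' 60
python3 - <<'E'
from h import *
where()
for n in("scene","top"):
    c=bot.capture(n); cv2.imwrite(f"pics/{n}1.png",c["color"][:,:,::-1])
E
```

```text
time_s: 2.38
position: [0.4739, -0.064, 0.082]
tcp_rot: [[-0.002, 0.237, -0.971], [0.001, -0.971, -0.237], [-1.0, -0.001, 0.002]]
force: [-0.6, 0.2, 0.6]
opening: 0.688
t 2.38 ledge mm [-87.1   0.1] tip z 71.0 jaw ang in ledge -90.01 F [-0.6  0.2  0.6] op 0.688 j [-21.  34. 110.  -0.  36.  55.] tilt [-0.002  0.001 -1.   ]
```

View pics/scene1.png

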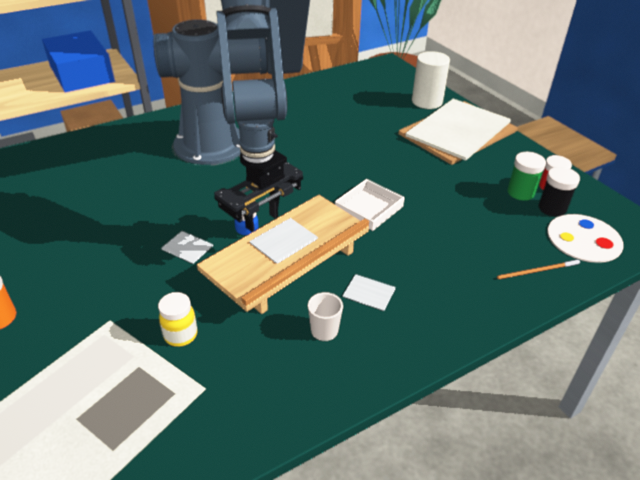

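The fingers hang just in front of the ledge's front edge, around (270,212), clear of the pot. I'll lower to plate height.

```bash
python3 -m inch '{"dp":[[5,-2,0],[4,-2,0],[0,0,0],[0,0,0]],"yaw":[0,0,0,0]}' 60; python3 -c "from h import *;where()"
```

```text
time_s: 2.82
position: [0.4733, -0.0596, 0.0739]
tcp_rot: [[0.0, 0.238, -0.971], [-0.0, -0.971, -0.238], [-1.0, 0.0, -0.0]]
force: [-0.1, -0.7, 0.1]
opening: 0.691
t 2.82 ledge mm [-86.6   4.5] tip z 62.9 jaw ang in ledge -89.97 F [-0.1 -0.7  0.1] op 0.691 j [-21.  35. 111.  -0.  34.  56.] tilt [ 0. -0. -1.]
```

```bash
python3 -m inch '{"dp":[[0.5,0,-4],[0,0,-4],[0,0,-4],[0,0,-4],[0,0,-3],[0,0,-3],[0,0,-3],[0,0,-3],[0,0,-3],[0,0,-3],[0,0,0],[0,0,0]],"yaw":[0,0,0,0,0,0,0,0,0,0,0,0]}' 60
python3 - <<'E'
from h import *
where()
for n in("scene","top"):
    c=bot.capture(n); cv2.imwrite(f"pics/{n}2.png",c["color"][:,:,::-1])
im=cv2.imread("pics/scene2.png");cv2.imwrite("pics/s2c.png",cv2.resize(im[150:320,180:420],None,fx=3,fy=3))
E
```

```text
time_s: 3.82
position: [0.5069, -0.0518, 0.0731]
tcp_rot: [[0.001, 0.238, -0.971], [-0.0, -0.971, -0.238], [-1.0, 0.0, -0.001]]
force: [-0.5, -0.2, -0.1]
opening: 0.692
t 3.82 ledge mm [-52.1   4.1] tip z 62.1 jaw ang in ledge -89.99 F [-0.5 -0.2 -0.1] op 0.692 j [-18.  36. 106.   0.  37.  58.] tilt [ 0.001 -0.    -1.   ]
```

View pics/s2c.png

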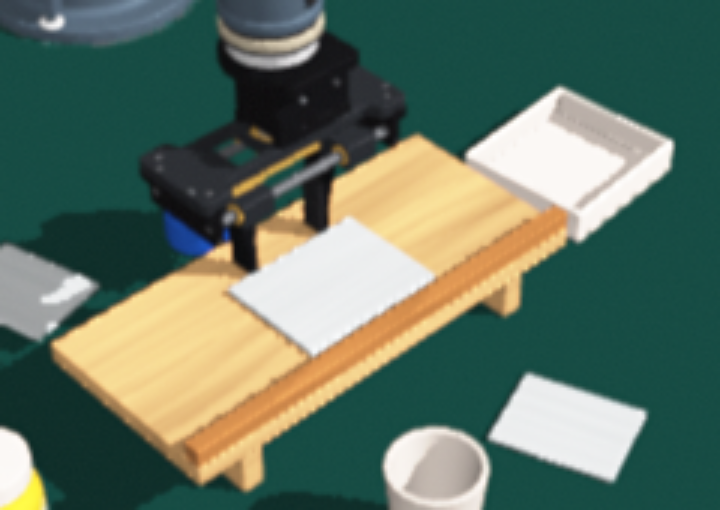

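View pics/top2.png

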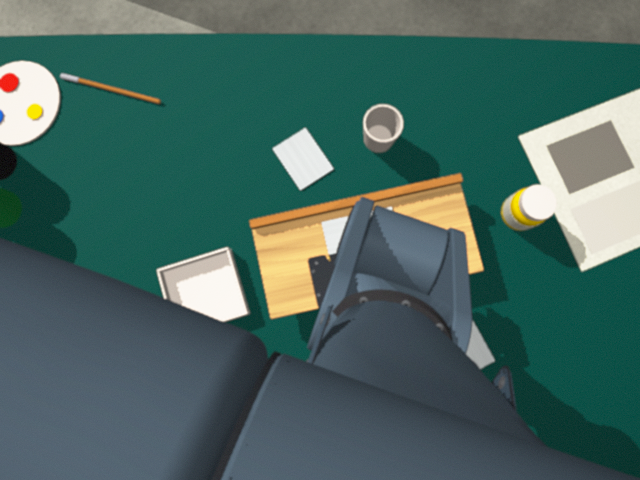

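The two fingers are pushing the front edge squarely; plate corners in the crop are at (230,292), (312,355), (433,276) and (350,218). A strip of wood still shows before the rail, so I'll keep going.

```bash
python3 -m inch '{"dp":[[0,0,-3],[0,0,-3],[0,0,-3],[0,0,-2],[0,0,-2],[0,0,0]],"yaw":[0,0,0,0,0,0]}' 60; python3 -c "from h import *;where()"
```

```text
time_s: 4.42
position: [0.5196, -0.0486, 0.0731]
tcp_rot: [[0.001, 0.238, -0.971], [-0.0, -0.971, -0.238], [-1.0, 0.0, -0.001]]
force: [-0.8, 1.5, 0.4]
opening: 0.688
t 4.42 ledge mm [-38.9   4.2] tip z 62.1 jaw ang in ledge -89.98 F [-0.8  1.5  0.4] op 0.688 j [-18.  37. 104.   0.  39.  59.] tilt [ 0.001 -0.    -1.   ]
```

```bash
python3 -m inch '{"dp":[[0,0,-1],[0,0,-1],[0,0,-1],[0,0,0]],"yaw":[0,0,0,0]}' 60; python3 -c "from h import *;where()";  python3 -m inch '{"dp":[[0,0,-1],[0,0,-1],[0,0,0]],"yaw":[0,0,0]}' 60; python3 -c "from h import *;where()"
```

```text
time_s: 4.75
position: [0.5209, -0.048, 0.073]
tcp_rot: [[-0.002, 0.238, -0.971], [-0.0, -0.971, -0.238], [-1.0, -0.0, 0.002]]
force: [-2.8, -1.9, 2.1]
opening: 0.692
t 4.75 ledge mm [-37.6   4.4] tip z 62.0 jaw ang in ledge -89.96 F [-2.8 -1.9  2.1] op 0.692 j [-17.  37. 104.  -0.  39.  59.] tilt [-0.002 -0.    -1.   ]
time_s: 5.0
position: [0.5211, -0.0479, 0.0729]
tcp_rot: [[-0.006, 0.239, -0.971], [-0.0, -0.971, -0.239], [-1.0, -0.001, 0.006]]
force: [-6.9, -4.6, 4.7]
opening: 0.689
t 5.0 ledge mm [-37.4   4.5] tip z 61.9 jaw ang in ledge -89.92 F [-6.9 -4.6  4.7] op 0.689 j [-17.  37. 104.  -0.  39.  59.] tilt [-0.006 -0.    -1.   ]
```

It's seated: the force rises while the position holds. Next I'll back off, lift, go behind the far end and turn the jaws across the ledge.

```bash
python3 -m inch '{"dp":[[0,0,8],[0,0,10],[-25,0,0],[-15,0,0],[0,24,-16],[0,24,-16],[0,24,-16],[0,22,-20],[0,0,0]],"yaw":[0,0,0,0,0,0,0,0,0]}' 40;  python3 -m inch '{"dp":[[0,0,0],[0,0,0],[0,0,0],[0,0,0],[0,0,0],[0,0,0],[0,0,0],[0,0,0],[0,0,0],[0,0,0],[0,0,0],[0,0,0],[0,0,0],[0,0,0]],"yaw":[-7,-7,-7,-7,-7,-7,-7,-7,-7,-7,-7,-7,-6,0]}' 40
python3 - <<'E'
from h import *
where()
c=bot.capture("scene"); im=c["color"][:,:,::-1];cv2.imwrite("pics/s3c.png",cv2.resize(im[120:330,160:420],None,fx=3,fy=2.8))
c=bot.capture("top"); cv2.imwrite("pics/top3.png",c["color"][:,:,::-1])
E
```

```text
time_s: 5.75
position: [0.601, -0.1314, 0.114]
tcp_rot: [[0.011, 0.235, -0.972], [-0.004, -0.972, -0.235], [-1.0, 0.007, -0.01]]
force: [1.3, 0.0, 0.2]
opening: 0.459
time_s: 6.92
position: [0.5942, -0.1265, 0.1129]
tcp_rot: [[0.0, 0.971, 0.239], [0.0, 0.239, -0.971], [-1.0, 0.0, -0.0]]
force: [-0.3, 0.4, -0.7]
opening: 0.46
t 6.92 ledge mm [ 15.1 -89.2] tip z 101.9 jaw ang in ledge 0.1 F [-0.3  0.4 -0.7] op 0.46 j [-23.  38.  90.   0.  52. -36.] tilt [ 0.  0. -1.]
```

View pics/s3c.png

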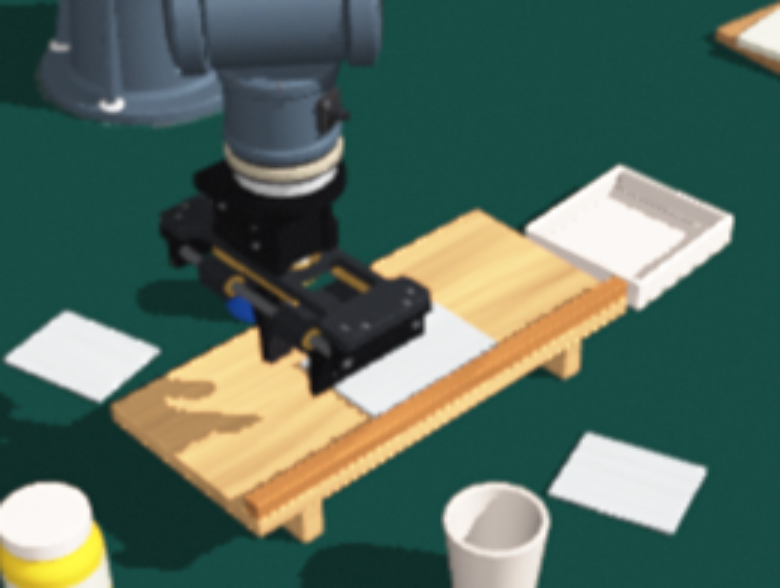

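View pics/top3.png

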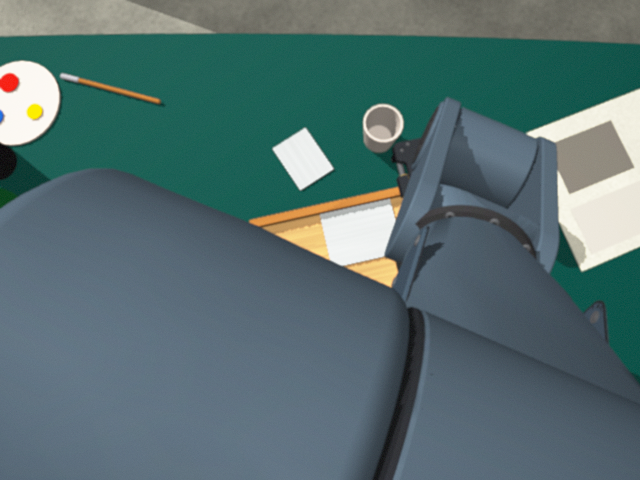

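The plate is flush with the rail; in the crop its rail edge runs along the rail from (375,415) to (495,345). The fingers hover behind its end. Now I'll lower.

```bash
python3 -m inch '{"dp":[[20,0,0],[13,0,0],[6,0,0],[0,0,0],[0,0,0],[0,0,0]],"yaw":[0,0,0,0,0,0]}' 40; python3 -c "from h import *;where()"
```

```text
time_s: 7.52
position: [0.5953, -0.1271, 0.0747]
tcp_rot: [[0.001, 0.972, 0.237], [-0.0, 0.237, -0.972], [-1.0, 0.001, 0.001]]
force: [0.2, 0.3, -0.5]
opening: 0.459
t 7.52 ledge mm [ 15.9 -90. ] tip z 63.7 jaw ang in ledge -0.03 F [ 0.2  0.3 -0.5] op 0.459 j [-23.  41.  91.   0.  47. -36.] tilt [ 0.001 -0.    -1.   ]
```

```bash
python3 -m inch '{"dp":[[1.5,0,-4],[0,0,-4],[0,0,-4],[0,0,-3],[0,0,-3],[0,0,-3],[0,0,-4],[0,0,-4],[0,0,-5],[0,0,-5],[0,0,-5],[0,0,-5],[0,0,-5],[0,0,-5],[0,0,-5],[0,0,-5],[0,0,-5],[0,0,-3],[0,0,0]],"yaw":[0,0,0,0,0,0,0,0,0,0,0,0,0,0,0,0,0,0,0]}' 40
python3 - <<'E'
from h import *
where()
c=bot.capture("scene"); im=c["color"][:,:,::-1];cv2.imwrite("pics/s4c.png",cv2.resize(im[120:330,160:420],None,fx=3,fy=2.8))
E
```

```text
time_s: 9.1
position: [0.5759, -0.051, 0.0724]
tcp_rot: [[-0.001, 0.971, 0.238], [0.001, 0.238, -0.971], [-1.0, -0.001, -0.001]]
force: [-0.0, -0.6, 0.8]
opening: 0.46
t 9.1 ledge mm [ 15.2 -11.5] tip z 61.4 jaw ang in ledge 0.04 F [-0.  -0.6  0.8] op 0.46 j [-16.  40.  96.   0.  44. -30.] tilt [-0.001  0.001 -1.   ]
```

View pics/s4c.png

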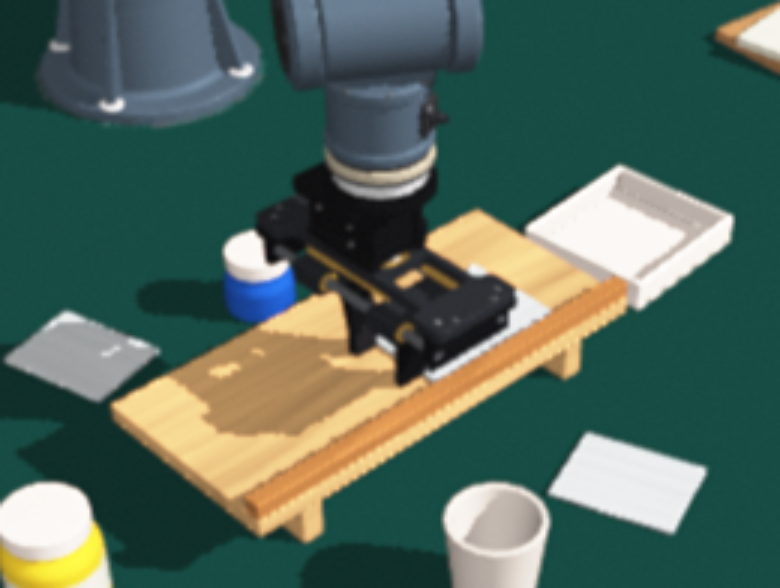

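The plate is sliding along the rail and staying straight, with its leading edge at about (510,270)–(548,318). I'll continue most of the way.

```bash
python3 -m inch '{"dp":[[-0.5,0,-4],[0,0,-5],[0,0,-5],[0,0,-5],[0,0,-5],[0,0,-5],[0,0,-5],[0,0,-5],[0,0,-5],[0,0,-5],[0,0,-5],[0,0,-5],[0,0,-5],[0,0,-5],[0,0,-5],[0,0,-4],[0,0,-3],[0,0,0],[0,0,0]],"yaw":[0,0,0,0,0,0,0,0,0,0,0,0,0,0,0,0,0,0,0]}' 40
python3 - <<'E'
from h import *
where()
c=bot.capture("scene"); im=c["color"][:,:,::-1].copy();cv2.imwrite("pics/s5raw.png",im)
# predicted plate corner rows at y = 145+... for reference: leading edge marks at plate centre 143
cv2.imwrite("pics/s5c.png",cv2.resize(im[150:300,250:420],None,fx=4,fy=4))
E
```

```text
time_s: 10.73
position: [0.5571, 0.0268, 0.0731]
tcp_rot: [[-0.0, 0.971, 0.238], [0.0, 0.238, -0.971], [-1.0, -0.0, -0.0]]
force: [-0.3, -0.3, 0.1]
opening: 0.459
t 10.73 ledge mm [15.4 68.5] tip z 62.1 jaw ang in ledge 0.02 F [-0.3 -0.3  0.1] op 0.459 j [ -9.  39.  99.   0.  42. -22.] tilt [-0.  0. -1.]
```

View pics/s5c.png

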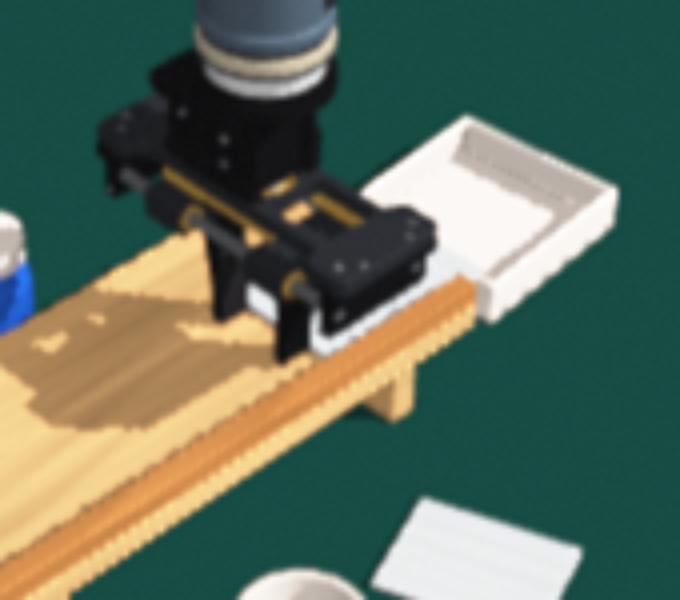

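Run:
```python
from h import *
c=bot.capture("scene")
print(toL(L,onz(c,[[250+315/4,150+352/4]],.0625)[:,:2])*1000)
print(toL(L,onz(c,[[250+315/4,150+352/4]],.065)[:,:2])*1000)
```

```text
[[49.53735329 78.9496795 ]]
[[51.52469549 76.86563659]]
```

```bash
python3 -m inch '{"dp":[[0,0,-4],[0,0,-4],[0,0,-4],[0,0,-4],[0,0,-3],[0,0,-1.5],[0,0,0],[0,0,0]],"yaw":[0,0,0,0,0,0,0,0]}' 40; python3 -c "from h import *;where()"; python3 -m inch '{"dp":[[0,0,8],[0,0,15],[-20,0,0],[-30,0,0],[-30,0,0],[0,0,35],[0,0,35],[0,0,35],[0,0,35],[0,0,35],[0,0,0],[0,0,0]],"yaw":[0,0,0,0,0,0,0,0,0,0,0,0]}' 40
python3 - <<'E'
from h import *
where()
c=bot.capture("scene"); im=c["color"][:,:,::-1].copy()
cv2.imwrite("pics/s6c.png",cv2.resize(im[150:300,250:420],None,fx=4,fy=4))
c=bot.capture("top"); cv2.imwrite("pics/top6.png",c["color"][:,:,::-1])
E
```

```text
time_s: 11.5
position: [0.5521, 0.0468, 0.073]
tcp_rot: [[-0.0, 0.971, 0.238], [0.0, 0.238, -0.971], [-1.0, -0.0, -0.0]]
force: [-0.2, 1.1, 0.1]
opening: 0.459
t 11.5 ledge mm [15.3 89.1] tip z 62.0 jaw ang in ledge 0.02 F [-0.2  1.1  0.1] op 0.459 j [ -7.  38. 100.   0.  42. -20.] tilt [-0.  0. -1.]
time_s: 12.5
position: [0.5996, -0.1487, 0.1529]
tcp_rot: [[0.001, 0.972, 0.234], [-0.0, 0.234, -0.972], [-1.0, 0.001, 0.0]]
force: [0.2, -0.1, -0.2]
opening: 0.46
t 12.5 ledge mm [  15. -112.] tip z 141.9 jaw ang in ledge -0.22 F [ 0.2 -0.1 -0.2] op 0.46 j [-24.  35.  87.   0.  57. -38.] tilt [ 0.001 -0.    -1.   ]
```

View pics/s6c.png

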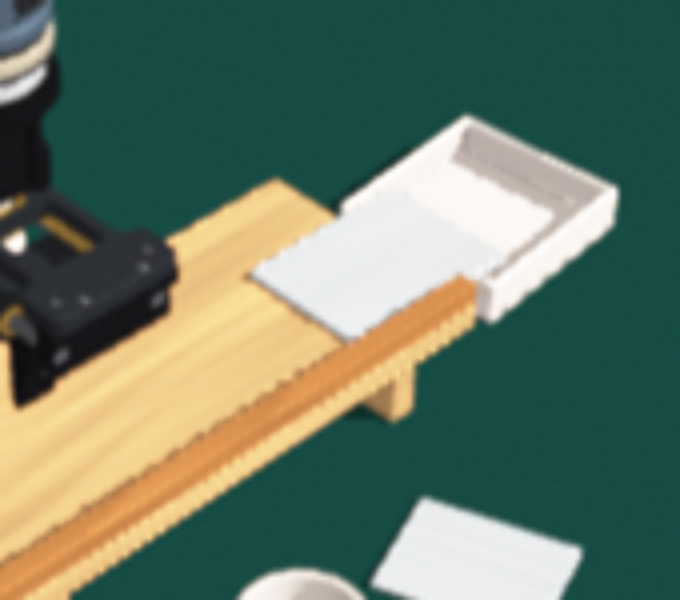

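View pics/top6.png

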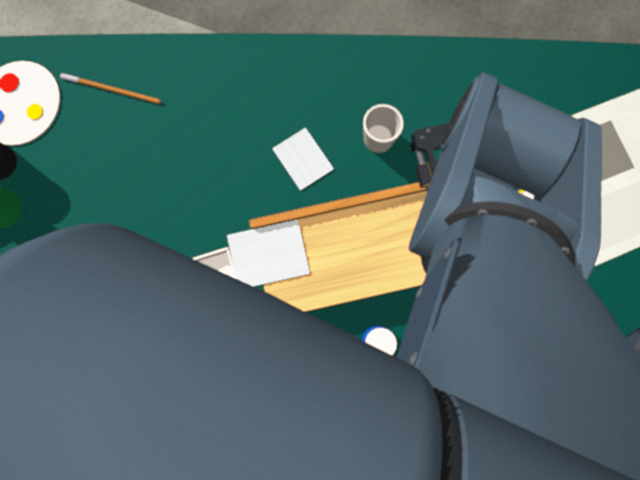

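The plate now lies straight along the rail with its tray end past the ledge. In the crop its corners are at (248,272), (350,340), (400,190) and (500,262). I'll move the arm away for a clear top measurement.

```bash
python3 -m inch '{"dp":[[-35,0,0],[-35,0,0],[0,-29,22],[0,-29,22],[0,-29,22],[0,-29,22],[0,-29,22],[0,-29,22],[0,-29,22],[0,-29,22],[0,-29,22],[0,-29,22],[0,-29,22],[0,-29,22],[0,-29,22],[0,0,0],[0,0,0]],"yaw":[0,0,0,0,0,0,0,0,0,0,0,0,0,0,0,0,0]}' 40
python3 - <<'E'
from h import *
where()
c=bot.capture("top"); im=c["color"];cv2.imwrite("pics/top7.png",im[:,:,::-1])
cv2.imwrite("pics/top7c.png",cv2.resize(im[160:350,140:500],None,fx=2.2,fy=2.2,interpolation=cv2.INTER_CUBIC)[:,:,::-1])
c=bot.capture("scene"); im=c["color"]
cv2.imwrite("pics/s7c.png",cv2.resize(im[150:300,250:420],None,fx=4,fy=4)[:,:,::-1])
E
```

```text
time_s: 14.02
position: [0.3005, -0.5131, 0.2227]
tcp_rot: [[0.0, 0.972, 0.236], [0.001, 0.236, -0.972], [-1.0, 0.0, -0.001]]
force: [0.2, 0.3, -0.7]
opening: 0.459
t 14.02 ledge mm [-362.1 -395. ] tip z 211.7 jaw ang in ledge -0.09 F [ 0.2  0.3 -0.7] op 0.459 j [-70.  29.  87.   0.  64. -84.] tilt [ 0.     0.001 -1.   ]
```

View pics/top7c.png

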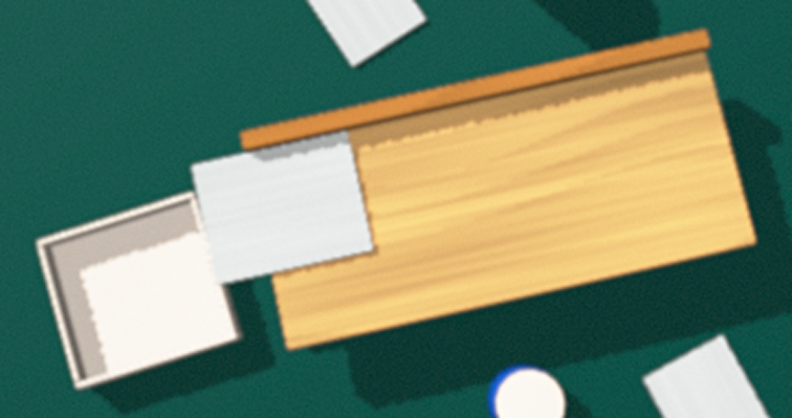

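View pics/s7c.png

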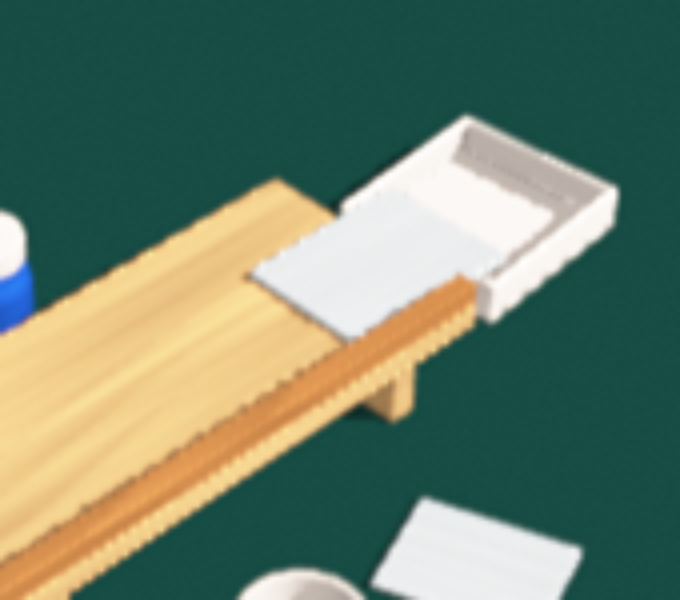

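Run:
```python
from h import *
c=bot.capture("top")
px=np.array([(348,132),(375,250),(219,284),(191,164)])/2.2+[140,160]
q=toL(L,onz(c,px,.065)[:,:2])*1000
print(q.round(1),"centre",q.mean(0).round(1))
d=q[0]-q[1];e=q[3]-q[0];f=q[2]-q[1];print("angles rad",np.arctan2(-d[1],d[0]).round(3),[np.arctan2(-v[0],v[1]).round(3) for v in(e,f)])
s=bot.capture("scene")
px=np.array([(248,272),(350,340),(400,190),(500,262)])/4+[250,150]
print((toL(L,onz(s,px,.065)[:,:2])*1000).round(1))
hsv=cv2.cvtColor(c["color"],cv2.COLOR_RGB2HSV)
a=cv2.imread("pics/top0.png").astype(int);b=c["color"][:,:,::-1].astype(int)
for n,(x0,x1,y0,y1) in dict(tray=(150,225,245,340),jar=(498,558,180,235),pot=(358,402,322,365),cup=(358,408,100,155)).items():
    print(n,"diff frac",(abs(a-b)[y0:y1,x0:x1].max(2)>40).mean().round(4))
```

```text
[[ 64.2 100.7]
 [-27.4 100.1]
 [-26.9 218.7]
 [ 66.3 221.6]] centre [ 19.  160.3]
angles rad -0.006 [np.float64(-0.018), np.float64(-0.005)]
[[-24.6  98.5]
 [ 57.7  98.3]
 [-18.5 219.5]
 [ 68.9 211.5]]
tray diff frac 0.0
jar diff frac 0.0
pot diff frac 0.0
cup diff frac 0.0
```

The plate measures ledge (19, 160) mm and is straight. The tray, jar, pot and cup regions are unchanged, and the arm is clear, so I'm handing in.

```bash
python3 -c "
from h import *
where();print(bot.hand_in())"
```

```text
t 14.22 ledge mm [-359.8 -393.5] tip z 211.9 jaw ang in ledge 0.15 F [-0.3 -0.2  0.8] op 0.458 j [-70.  29.  87.   0.  64. -84.] tilt [-0.     0.002 -1.   ]
the job is handed in; nothing more can be done
None
```

I pushed the 92 x 120 mm plate flat against the rail with two fingers, then along the rail towards the tray. I handed it in at 14.2 s, with the arm well clear of everything; no verdict was reported.

- **Position:** the last top view puts the plate's centre at ledge (19, 160) mm, against the target of (20, 160). About 40 mm sticks out past the ledge's end on the tray side.
- **Straightness:** it is within about 0.02 rad of the ledge, and both views show it lying flat against the rail.
- **Other objects:** the tray, jar, pot and cup showed no change from the first top picture.
- **Disagreements:** the side view's corners agreed to within a few mm. The exceptions were the corners next to the rail, where the rail hides the edge, and the tray-end corners, where the white plate is hard to tell from the white tray. There it was off by up to 10 mm, so I relied on the top view.

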